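Tighten the column holder to its clutch click

ROBOT

A 7-joint arm with a two-finger parallel gripper is mounted at the origin on the work surface; the furniture and walls round the work are solid. World frame = base frame: x ahead of the robot, y to its left, z up, the work surface at z = 0. Lengths are in m, angles in degrees, forces in N, time in s.
With the tool pointing down it reaches from about 0.425 to 0.875 m from the base axis. Payload 4.7 kg.
Tool frame: the origin (TCP) lies midway between the tips of the shut fingers; the grasp point (between the pads) lies 19 mm behind it (env.grip_depth is the distance from the TCP to the grasp point, in m); z points along the fingers, y is the line along which they close (so a half turn about z gives the same grasp; the last joint's range is limited). The gripper opens to 87 mm and grips with 3 to 60 N. Pads are 19 mm wide; open, the fingers measure 117 mm over their backs; the gripper's body (75 mm by 190 mm) begins 51 mm behind the grasp point.
Start: joints at [75.063, 18.392, -4.016, 83.108, 1.295, 78.541, -3.26], TCP at [0.176, -0.626, 0.223] pointing down, gripper open.
Joint ranges: [-163.93, 163.93], [-17.29, 119.83], [-79.2, 71.16], [3.27, 140.29], [-89.18, 269.18], [5.43, 117.66], [-154.24, 154.24]. Speed limits (degrees/s): [147.25, 147.25, 180, 180, 180, 180, 180].

INTERFACE

Orientations are given as [roll, pitch, yaw] about the fixed x, y, z axes, in that order (R = Rz(yaw) Ry(pitch) Rx(roll)).
In Python, from cell import get_obs, optics, env, nets gives the robot as it stands.
- The arm moves only by the shell command python3 -m creep 'ROWS' [FORCE]. ROWS is JSON, a list of rows, each an object of numbers: "wx", "wy", "wz": the turn, a rotation vector about the tool's x, y, z in degrees; "tx", "ty", "tz": the shift along the tool's x, y, z in mm; "gripper": the opening, from -1 (shut) to 1 (fully open). A call has 1 to 5 rows; each row is the pose to reach, as a shift and turn from the pose commanded when the call began, along the tool's axes at that moment; what a row does not reach only later rows make up. A row lasts 1/12 s, in which the tool goes at most 41.7 mm and 7.16 degrees, less where a joint would pass 70% of its speed; a pose out of reach is approached as far as the arm can. A call with a gripper value outside its range is refused whole. The fingers move at their own pace and stop on an object; FORCE is the grip in N (left out, the last holds). Time passes only in rows, so rows that repeat a pose let the fingers close. It gives the time, the measured TCP pose, the force, the opening and the grip force at its end, in the units of the state.
- get_obs(): the state, without advancing time (a new reading comes with each control period).
- optics.read_camera(name): name is "side" or "top"; returns (picture, depth): 480x640x3 uint8, red, green, blue; 480x640 float32, m along the optical axis (not along the pixel's ray), 0 where there is no reading.
- optics.camera_info(name): a dict with "fovy" (degrees; the focal length in pixels is half the picture's height over the tangent of half this angle, whatever the lens; pixels are square), "cx", "cy" (the principal point, pixels), "R" (3x3) and "t" (3): a world point X has camera coordinates R X + t. Camera axes: x right, y down, z forward; pixel columns grow to the right and rows downward; lengths in m; the calibration is good to about 2 mm. A picture is of the moment at which its call begins. camera_info takes no time and is no camera call.
- env.sign_off(): hands the job in; it is judged then, once.
Trained networks look in the newest picture that a camera, given by its name, has taken for a name from the list of things; names that differ only in an ending like _2 or _b are one class to them, and where a whole thing is asked for, a point or a joint stands for the part that bears it (a point fixed in the world has none). Each returns a list of dicts, best first, with "confidence" (0 to 1); they miss things now and then, are a little off and sometimes report something else, mostly with a low value. They report only what shows in the picture. A call takes as long as a camera call.
- nets.look_for(query, camera): "point" ([x, y, z] in m, in world coordinates, good to about 4 mm: the middle of the surface that is visible of it).
- nets.place_of(query, camera): "point" ([x, y, z] in m, in world coordinates, good to about 4 mm: a listed point, or the origin of a listed thing).
The state is a dict: "time_s": time; "qpos": joint angles; "joint_velocities": joint speeds; "effort": joint torques, N m; "tool_pos": TCP position; "tool_rot": TCP orientation; "force": force on the tool from outside, world axes, zero at the start; "wrist_torque": the same for the moment, N m; "grip_width": finger opening in m; "grasp_force": force on a finger pad.
Only numpy, scipy, OpenCV 4.12 (cv2) and the standard library are available. Lean on these libraries where they do the work, as an engineer would, in place of code of your own. Each camera call takes 0.05 s, during which the arm holds its last target. There are 200 camera calls.

TASK

Two identical column holders stand on the bench, each with a torque-limiting knob on top. On the one that has the steel column cartridge lying in it, turn the knob clockwise until its slip clutch clicks once, then stop (no second click) and let go of it. Leave the knob of the empty holder as it is.

Things in the scene. Friction and masses are not known exactly. Their poses are not given: they have to be found in the camera images.
- loaded_grip (a point): Knob to tighten, on the fixed holder with a steel column (14 mm thick, 145 mm long, white ends) sticking out under its bridge (top 56 mm above the bench). Grey bar handle 42 long, 14 thick, z 69 to 102 mm, on a flange 41 mm wide (top z 70 mm). Point on the vertical turning axis at z 92 mm; x along the bar, y across its 14 mm. Black line on the bar's -x half.
- loaded_screw (a joint): That holder's screw, with a dark 54 mm collar (white line on its rim) under the knob. Grows clockwise from above. Turns with the knob (friction 0.1 N m) to a dead stop, home, at 1.30 rad; starts 0.25 to 0.95 rad short of it; may kick back by up to 0.1 rad as the clutch clicks. At home the collar's white line meets the black line on the bridge's round boss.
- loaded_clutch (a joint): Knob relative to its screw, clockwise positive. Starts at 0 (knob and collar lines in line), stays within 0.05 of it until the screw is home; then at about 0.16 N m the ratchet slips: it clicks over a crest at 0.21 rad, torque falling, and snaps on to the next notch at 0.42; second click at 0.63. Short of a crest it springs back when let go.
- spare_pointer (a point): End of the black-lined half of the bar on the other, empty holder's identical knob (no column under its bridge): 19 mm from that knob's axis, on the bar's top, z 102 mm. Leave this knob unturned. The tall collector to the right beyond the holders is solid: swing in above or in front of it.

How it is judged:
By the outcome, as a careful person would: the job done as asked, in the order asked, and still so for the second after the job is handed in, with the robot touching nothing.
It also fails if it takes over 38 s, if anything falls off the work surface, if the arm or the gripper's body presses on something with over 40 N, if the wrist force passes 120 N, or if a joint passes its speed limit or range.

## Working session

There is one attempt and no reset: what is moved stays moved. The work goes in short steps, Python scripts to look and compute and a shell command to move; the robot and the scene stay as the last step left them, time stands still between calls to the robot, and variables do not carry over. Pictures are saved under pics/ and viewed, at most 10 in all, crops included, and the job is handed in when it is done.

```bash
mkdir -p pics; ls; cat > h.py <<'E'
import numpy as np, cv2
from cell import get_obs, optics, env, nets
from scipy.spatial.transform import Rotation as Ro
def cam(n):
    i=optics.camera_info(n); f=240/np.tan(np.radians(i['fovy'])/2); return f,i['cx'],i['cy'],np.array(i['R']),np.array(i['t'])
def proj(n,X):
    f,cx,cy,R,t=cam(n); c=R@np.array(X)+t; return np.array([cx+f*c[0]/c[2],cy+f*c[1]/c[2]])
def onz(n,u,v,z):
    f,cx,cy,R,t=cam(n); d=R.T@np.array([(u-cx)/f,(v-cy)/f,1]); o=-R.T@t; return o+d*(z-o[2])/d[2]
def snap(n,fn,crop=None,k=1):
    p,d=optics.read_camera(n); q=p
    if crop: a,b,c,e=crop; q=p[b:e,a:c]
    cv2.imwrite('pics/'+fn,cv2.resize(q,None,fx=k,fy=k,interpolation=cv2.INTER_CUBIC)[:,:,::-1]); return p,d
E
python3 - <<'E'
from h import *
o=get_obs(); print(o['time_s'],o['tool_pos'],o['tool_rot'],o['grip_width'],env.grip_depth)
P=[]
for n in('top','side'):
    p,d=snap(n,n+'0.png'); P.append(p)
    for q in('loaded_grip','spare_pointer'):
        for r in nets.place_of(q,n)[:3]: print(n,q,np.round(r['point'],4),round(r['confidence'],2),proj(n,r['point']).round())
    i=optics.camera_info(n); print(n,(-np.array(i['R']).T@np.array(i['t'])).round(3), i['fovy'])
E
```

```text
pics
0.0 [ 0.17620764 -0.6250994   0.22146713] [-1.79892411e+02  5.76788172e-03  1.57509247e+01] 0.08718444647449738 0.0187
top loaded_grip [0.4805 0.0038 0.0917] 0.78 [368. 222.]
top spare_pointer [0.4283 0.1889 0.1001] 0.8 [269. 250.]
top [0.328 0.081 0.972] 53.79046932054838
side loaded_grip [0.4806 0.0021 0.0918] 0.59 [347. 213.]
side spare_pointer [0.4284 0.1946 0.1059] 0.57 [301. 282.]
side [0.069 0.632 0.656] 47.92913340532641
```

View pics/top0.png

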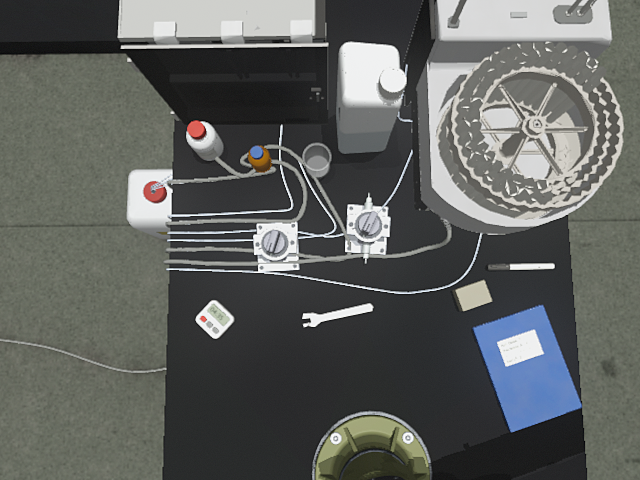

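View pics/side0.png

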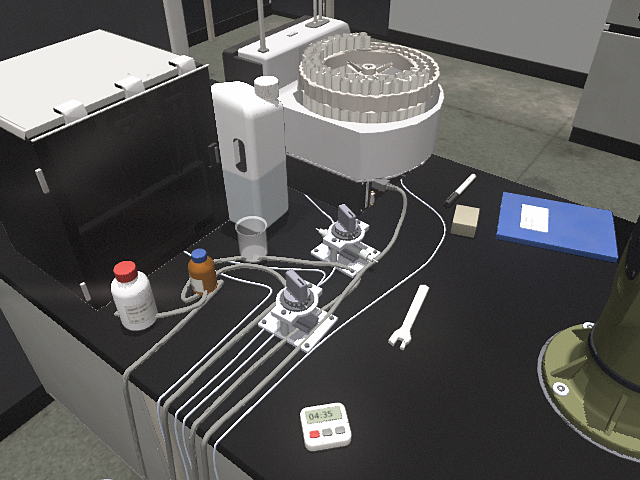

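The column (white end pieces at about (368,198) and (366,258) in the top view) lies in the right-hand holder, whose knob is at (368,222). The left holder, at (277,243), is empty. The networks agree. Next I need the bar angle and the collector's height.

```bash
python3 - <<'E'
from h import *
p,d=snap('top','top1.png',(325,180,415,270),6)
f,cx,cy,R,t=cam('top')
v,u=np.mgrid[0:480,0:640]; C=np.stack([(u-cx)/f*d,(v-cy)/f*d,d],-1); W=(C-t)@R
Z=W[...,2]
s=np.zeros_like(d,bool); s[20:250,410:640]=1; m=s&(d>0)&(Z>.05)
print('collector max z',np.percentile(Z[m],[50,90,99.5])); 
for lo,hi in((.05,.15),(.15,.25),(.25,.4)):
    k=m&(Z>lo)&(Z<hi); 
    if k.sum(): print(lo,hi,W[k].min(0),W[k].max(0), np.hypot(W[k][:,0],W[k][:,1]).min())
m=np.zeros_like(s); m[195:250,340:400]=1; m&=(Z>.092)&(Z<.115)
q=W[m]; c,(w,h),a=cv2.minAreaRect((q[:,:2]*1000).astype(np.float32)); print('bar',m.sum(),c,w,h,a,q.mean(0))
b=cv2.boxPoints((c,(w,h),a)); print(b.round(1))
E
```

```text
collector max z [0.22522141 0.27132115 0.28520507]
0.05 0.15 [ 0.44415435 -0.40055667  0.05002129] [ 0.83913215 -0.08229808  0.1499981 ] 0.4684160508602222
0.15 0.25 [ 0.45259344 -0.39991784  0.15000407] [ 0.83774472 -0.08220259  0.24999273] 0.4935786304026344
0.25 0.4 [ 0.47854398 -0.37463398  0.25000489] [ 0.7833959  -0.08334028  0.29988214] 0.5278296834910018
bar 166 (480.4242858886719, 1.670762062072754) 13.812392234802246 42.01293182373047 64.47604370117188 [0.47967749 0.00206046 0.10182866]
[[458.5   4.5]
 [496.4 -13.6]
 [502.4  -1.1]
 [464.4  17. ]]
```

View pics/top1.png

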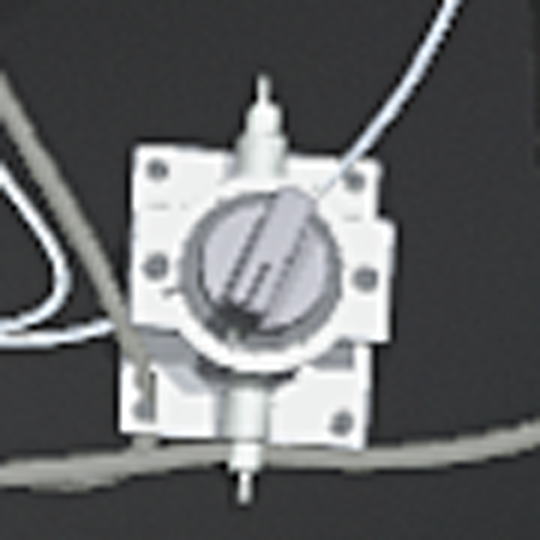

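The bar centre is (0.480, 0.002) at z 0.102 with its long axis at yaw −25.5°, matching the given 42×14 mm. In the crop its black line points lower-left (232,320), and the boss line is at about (175,290). I'll grasp at yaw 154.5, so turning clockwise brings joint 7 back toward centre. Before moving, I'll check the gripper body's clearance to the collector and work out the first moves.

```bash
cat >> h.py <<'E'
def to(x,y,z,yaw,p0=None,yaw0=None):
    o=get_obs(); p0=np.array(o['tool_pos'] if p0 is None else p0); r=Ro.from_euler('xyz',o['tool_rot'],degrees=True) if yaw0 is None else Ro.from_euler('xyz',[180,0,yaw0],degrees=True)
    s=r.inv().apply(np.array([x,y,z])-p0)*1000; w=np.degrees((r.inv()*Ro.from_euler('xyz',[180,0,yaw],degrees=True)).as_rotvec())
    print('t',s.round(1),'w',w.round(2))
E
python3 - <<'E'
from h import *
p,d=optics.read_camera('top')
f,cx,cy,R,t=cam('top')
v,u=np.mgrid[0:480,0:640]; W=(np.stack([(u-cx)/f*d,(v-cy)/f*d,d],-1)-t)@R
q=W[(d>0)&(W[...,2]>.12)]
c=np.array([.4804,.0017])
for yaw in range(155,70,-10):
    r=np.radians(yaw); ex=np.array([np.cos(r),np.sin(r)]); ey=np.array([np.sin(r),-np.cos(r)])
    a=np.abs((q[:,:2]-c)@ex)-.0375; b=np.abs((q[:,:2]-c)@ey)-.095
    k=np.maximum(a,b); i=k.argmin(); print(yaw,k[i].round(4),q[i].round(3))
to(.40,-.38,.33,85); to(.48,.0017,.33,154.5,[.40,-.38,.33],85)
E
```

```text
155 0.0236 [ 0.486 -0.131  0.189]
145 0.0422 [ 0.49  -0.123  0.194]
135 0.0472 [0.641 0.042 0.203]
125 0.0443 [0.641 0.015 0.124]
115 0.0459 [ 0.643 -0.014  0.229]
105 0.0544 [ 0.644 -0.033  0.159]
95 0.0608 [ 0.521 -0.093  0.189]
85 0.0456 [ 0.613 -0.093  0.197]
75 0.0282 [ 0.581 -0.093  0.175]
t [ 281.9 -175.7 -107.5] w [-1.000e-02 -1.000e-02 -6.926e+01]
t [387.2  46.4   0. ] w [  0.    0.  -69.5]
```

The clearance is at least 24 mm over the whole turn. First I'll raise, then swing over.

```bash
python3 -m creep '[{"tz":-40},{"tz":-80,"tx":5},{"tx":40,"ty":-25,"tz":-108,"wz":-7},{"tx":75,"ty":-47,"tz":-108,"wz":-14},{"tx":110,"ty":-69,"tz":-108,"wz":-21}]'; python3 -m creep '[{"tx":48,"ty":-4,"wz":-7},{"tx":86,"ty":-8,"wz":-14},{"tx":130,"ty":-12,"wz":-21},{"tx":170,"ty":-16,"wz":-28},{"tx":200,"ty":-18,"wz":-35}]'; python3 - <<'E'
from h import *
o=get_obs(); print(o['qpos'],o['tool_rot']); to(.48,.0017,.33,154.5)
E
```

```text
[75.06384292 18.40041954 -4.01656631 83.11482491  1.2938217  78.54269018
 -3.26194768] [-1.79987150e+02  1.79323404e-03  1.57433752e+01]
t [ 462.5 -521.4 -107.5] w [-1.0000e-02 -1.0000e-02 -1.3876e+02]validation failed for argument at $[0]...
validation failed for argument at $[0]...
```

The rows seem to need every key, so I'll write them out in full.

```bash
python3 -m creep '[{"wx":0,"wy":0,"wz":0,"tx":0,"ty":0,"tz":-40,"gripper":1},{"wx":0,"wy":0,"wz":0,"tx":5,"ty":0,"tz":-80,"gripper":1},{"wx":0,"wy":0,"wz":-7,"tx":30,"ty":-20,"tz":-108,"gripper":1},{"wx":0,"wy":0,"wz":-14,"tx":62,"ty":-40,"tz":-108,"gripper":1},{"wx":0,"wy":0,"wz":-21,"tx":95,"ty":-60,"tz":-108,"gripper":1}]'; python3 - <<'E'
from h import *
to(.40,-.38,.33,85)
o=get_obs(); print(o['qpos'],o['tool_pos'],o['tool_rot'],o['time_s'])
E
```

```text
time_s: 0.82
tool_pos: [0.2518, -0.5425, 0.3335]
tool_rot: [179.7, 0.1, 36.9]
force: [0.6, -1.2, -0.2]
grip_width: 0.0873
grasp_force: 0.0
t [216.1 -40.9   3. ] w [  0.24   0.19 -48.07]
[70.62833224 10.53017663 -9.54735969 80.38700448  1.7705616  88.92515068
  8.14268071] [ 0.25182946 -0.54254103  0.33348331] [1.79707077e+02 7.56366555e-02 3.69276303e+01] 0.8167
```

```bash
python3 -m creep '[{"wx":0,"wy":0,"wz":-7,"tx":38,"ty":-7,"tz":0,"gripper":1},{"wx":0,"wy":0,"wz":-14,"tx":76,"ty":-14,"tz":0,"gripper":1},{"wx":0,"wy":0,"wz":-21,"tx":114,"ty":-21,"tz":0,"gripper":1},{"wx":0,"wy":0,"wz":-28,"tx":152,"ty":-28,"tz":0,"gripper":1},{"wx":0,"wy":0,"wz":-35,"tx":190,"ty":-36,"tz":0,"gripper":1}]'; python3 - <<'E'
from h import *
to(.48,.0017,.33,154.5)
o=get_obs(); print(o['qpos'],o['tool_pos'],o['tool_rot'],o['time_s'])
E
```

```text
time_s: 1.23
tool_pos: [0.3832, -0.3981, 0.3308]
tool_rot: [180.0, 0.0, 72.1]
force: [0.8, -0.7, 0.2]
grip_width: 0.0866
grasp_force: 0.0
t [410.1 -30.9   0.5] w [-0.000e+00  5.000e-02 -8.242e+01]
[ 61.56376116   5.62478676 -19.79160313  86.4018659    1.92667283
  88.26352793  23.88418493] [ 0.38321604 -0.3980575   0.33082526] [1.79972166e+02 3.85558899e-02 7.20811081e+01] 1.2333
```

```bash
python3 -m creep '[{"wx":0,"wy":0,"wz":-7,"tx":34,"ty":-3,"tz":0,"gripper":1},{"wx":0,"wy":0,"wz":-14,"tx":68,"ty":-5,"tz":0,"gripper":1},{"wx":0,"wy":0,"wz":-21,"tx":102,"ty":-8,"tz":0,"gripper":1},{"wx":0,"wy":0,"wz":-28,"tx":136,"ty":-10,"tz":0,"gripper":1},{"wx":0,"wy":0,"wz":-35,"tx":170,"ty":-13,"tz":0,"gripper":1}]'; python3 - <<'E'
from h import *
to(.48,.0017,.33,154.5)
o=get_obs(); print(o['qpos'],o['tool_pos'],o['tool_rot'],o['time_s'])
E
```

```text
time_s: 1.65
tool_pos: [0.4234, -0.2323, 0.3307]
tool_rot: [180.0, 0.0, 107.1]
force: [0.8, -0.6, 0.6]
grip_width: 0.087
grasp_force: 0.0
t [207.  122.9   0.5] w [-1.00e-02  4.00e-02 -4.74e+01]
[ 54.88613735  -3.18399014 -27.74495962  94.77178131  -1.4573523
  88.01787057  44.3234978 ] [ 0.42336629 -0.23231294  0.33067944] [1.79996438e+02 3.86483258e-02 1.07096206e+02] 1.65
```

```bash
python3 -m creep '[{"wx":0,"wy":0,"wz":-7,"tx":30,"ty":18,"tz":0,"gripper":1},{"wx":0,"wy":0,"wz":-14,"tx":60,"ty":36,"tz":0,"gripper":1},{"wx":0,"wy":0,"wz":-21,"tx":90,"ty":54,"tz":0,"gripper":1},{"wx":0,"wy":0,"wz":-28,"tx":120,"ty":72,"tz":0,"gripper":1},{"wx":0,"wy":0,"wz":-35,"tx":150,"ty":90,"tz":0,"gripper":1}]'; python3 - <<'E'
from h import *
to(.48,.0017,.33,154.5);to(.48,.0017,.25,154.5)
o=get_obs(); print(o['qpos'],o['tool_pos'],o['tool_rot'],o['time_s'])
E
```

```text
time_s: 2.07
tool_pos: [0.4662, -0.0627, 0.3308]
tool_rot: [-180.0, 0.1, 142.1]
force: [0.9, 0.2, -0.5]
grip_width: 0.0872
grasp_force: 0.0
t [28.7 59.3  0.8] w [ -0.03   0.07 -12.42]
t [28.8 59.4 80.8] w [ -0.03   0.07 -12.42]
[ 44.84376216  -5.13170371 -37.21007323  95.93248909  -3.05210837
  88.11166057  59.92564047] [ 0.46616577 -0.06274545  0.3308447 ] [-1.79981414e+02  6.80253783e-02  1.42083181e+02] 2.0667
```

```bash
python3 -m creep '[{"wx":0,"wy":0,"wz":-6,"tx":15,"ty":30,"tz":0,"gripper":1},{"wx":0,"wy":0,"wz":-12.4,"tx":28.8,"ty":59.4,"tz":20,"gripper":1},{"wx":0,"wy":0,"wz":-12.4,"tx":28.8,"ty":59.4,"tz":60,"gripper":1},{"wx":0,"wy":0,"wz":-12.4,"tx":28.8,"ty":59.4,"tz":100,"gripper":1},{"wx":0,"wy":0,"wz":-12.4,"tx":28.8,"ty":59.4,"tz":140,"gripper":1}]'; python3 -m creep '[{"wx":0,"wy":0,"wz":0,"tx":0,"ty":0,"tz":30,"gripper":1},{"wx":0,"wy":0,"wz":0,"tx":0,"ty":0,"tz":60,"gripper":1},{"wx":0,"wy":0,"wz":0,"tx":0,"ty":0,"tz":60,"gripper":1}]'; python3 - <<'E'
from h import *
snap('side','side1.png',(260,130,430,290),4)
for n in('top','side'):
    optics.read_camera(n) if n=='top' else 0
    for r in nets.place_of('loaded_grip',n)[:2]: print(n,np.round(r['point'],4),r['confidence'])
to(.4804,.0017,.076,154.5)
o=get_obs(); print(o['qpos'],o['tool_pos'],o['tool_rot'],o['time_s'],o['wrist_torque'],o['force'])
E
```

```text
time_s: 2.48
tool_pos: [0.4806, 0.0007, 0.1897]
tool_rot: [-180.0, 0.2, 154.3]
force: [0.3, 0.5, -1.6]
grip_width: 0.0869
grasp_force: 0.0
time_s: 2.73
tool_pos: [0.4758, -0.0, 0.1253]
tool_rot: [-179.8, -0.5, 154.2]
force: [-0.9, 0.5, -0.5]
grip_width: 0.0869
grasp_force: 0.0
top [0.4784 0.0041 0.0933] 0.59
top [0.4285 0.1922 0.1027] 0.55
side [0.4798 0.0048 0.0885] 0.6
t [ 2.3  0.8 56.7] w [ 0.06  0.19 -0.36]
[ 39.05713744   4.02929074 -43.26253742 111.77171953   3.08786322
  65.13335254  58.71868621] [4.81892049e-01 9.24289648e-07 1.32721117e-01] [179.94064831   0.18510682 154.14350599] 2.9333 [ 0.10857582 -0.17111626 -0.00585904] [ 0.47146393 -0.13122461  0.57108583]
```

View pics/side1.png

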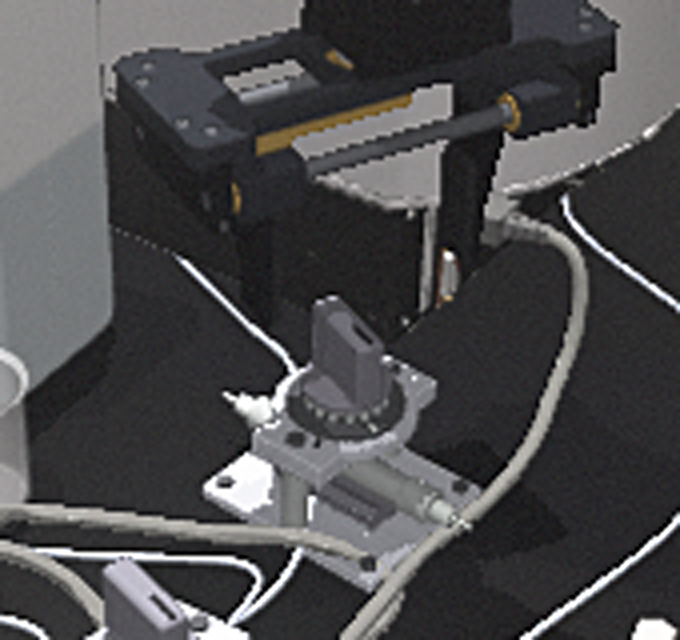

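The fingers straddle the bar at crop (345,350). The boss's line shows at crop (315,440), i.e. full-image pixel (339,240). I'll descend and compute the angle left to home.

```bash
python3 -m creep '[{"wx":0,"wy":0,"wz":-0.3,"tx":1.5,"ty":1.5,"tz":20,"gripper":1},{"wx":0,"wy":0,"wz":-0.3,"tx":1.5,"ty":1.5,"tz":40,"gripper":1},{"wx":0,"wy":0,"wz":-0.3,"tx":1.5,"ty":1.5,"tz":55,"gripper":1},{"wx":0,"wy":0,"wz":-0.3,"tx":1.5,"ty":1.5,"tz":55,"gripper":1},{"wx":0,"wy":0,"wz":-0.3,"tx":1.5,"ty":1.5,"tz":55,"gripper":1}]'; python3 - <<'E'
from h import *
for z in(.056,.06,.064):
    for n,u,v in(('top',354.2,228.3),('side',338.8,240)):
        X=onz(n,u,v,z)[:2]-[.4804,.002]; print(z,n,np.hypot(*X),np.degrees(np.arctan2(X[1],X[0])))
to(.4803,.002,.076,154.5)
o=get_obs(); print(o['tool_pos'],o['tool_rot'],o['wrist_torque'],o['force'])
E
```

```text
time_s: 3.35
tool_pos: [0.4806, 0.0019, 0.077]
tool_rot: [180.0, 0.1, 154.4]
force: [0.3, 0.0, 1.0]
grip_width: 0.087
grasp_force: 0.0
0.056 top 0.02704710243295084 102.27549208999896
0.056 side 0.032303761210892214 101.7741409168943
0.06 top 0.027414069354055933 103.48140342699678
0.06 side 0.036802876599471394 104.62378308534957
0.064 top 0.02779285642248725 104.65495246577615
0.064 side 0.04137311922395076 106.84839990770833
t [ 0.3 -0.   1. ] w [ 0.03  0.09 -0.06]
[0.48057407 0.0019075  0.07697494] [1.79971063e+02 9.15032926e-02 1.54437052e+02] [ 0.09814332 -0.15258002 -0.02385847] [0.25850956 0.0390709  1.03158059]
```

By both cameras the boss line is at about 103°, so home is about 51° away. Closing now.

```bash
R='' ; python3 -m creep '[{"wx":0,"wy":0,"wz":0,"tx":0,"ty":0,"tz":1,"gripper":-0.5},{"wx":0,"wy":0,"wz":0,"tx":0,"ty":0,"tz":1,"gripper":-1},{"wx":0,"wy":0,"wz":0,"tx":0,"ty":0,"tz":1,"gripper":-1},{"wx":0,"wy":0,"wz":0,"tx":0,"ty":0,"tz":1,"gripper":-1},{"wx":0,"wy":0,"wz":0,"tx":0,"ty":0,"tz":1,"gripper":-1}]' 20;  python3 -m creep '[{"wx":0,"wy":0,"wz":0,"tx":0,"ty":0,"tz":0,"gripper":-1},{"wx":0,"wy":0,"wz":0,"tx":0,"ty":0,"tz":0,"gripper":-1},{"wx":0,"wy":0,"wz":0,"tx":0,"ty":0,"tz":0,"gripper":-1},{"wx":0,"wy":0,"wz":0,"tx":0,"ty":0,"tz":0,"gripper":-1}]'; python3 -c "
from h import *
o=get_obs(); print(o['tool_pos'],o['tool_rot'],o['wrist_torque'],o['force'])"
```

```text
time_s: 3.77
tool_pos: [0.4799, 0.0019, 0.075]
tool_rot: [180.0, 0.1, 154.4]
force: [-0.3, 0.4, 0.1]
grip_width: 0.0617
grasp_force: 0.0
time_s: 4.1
tool_pos: [0.4795, 0.002, 0.0745]
tool_rot: [-180.0, -0.0, 154.4]
force: [0.2, -0.9, 0.1]
grip_width: 0.0353
grasp_force: 0.0
[0.47949085 0.00195588 0.07447691] [-1.79993926e+02 -8.27669519e-03  1.54444798e+02] [ 0.0448033  -0.19302036 -0.01508719] [ 0.16664658 -0.93272992  0.07046971]
```

Fingers are slow; continue closing.

```bash
python3 -m creep '[{"wx":0,"wy":0,"wz":0,"tx":0,"ty":0,"tz":0,"gripper":-1},{"wx":0,"wy":0,"wz":0,"tx":0,"ty":0,"tz":0,"gripper":-1},{"wx":0,"wy":0,"wz":0,"tx":0,"ty":0,"tz":0,"gripper":-1},{"wx":0,"wy":0,"wz":0,"tx":0,"ty":0,"tz":0,"gripper":-1},{"wx":0,"wy":0,"wz":0,"tx":0,"ty":0,"tz":0,"gripper":-1}]'; python3 -c "
from h import *
o=get_obs(); print(o['tool_pos'],o['tool_rot'],o['wrist_torque'],o['force'])"
```

```text
time_s: 4.52
tool_pos: [0.4795, 0.002, 0.0745]
tool_rot: [-180.0, -0.0, 154.4]
force: [1.0, -0.0, -0.9]
grip_width: 0.0137
grasp_force: 20.0
[0.47952765 0.00196125 0.07449709] [-1.79993109e+02 -3.34743614e-03  1.54446170e+02] [ 0.05043709 -0.15859219  0.0033244 ] [ 1.03685776 -0.02450506 -0.91962746]
```

Gripped (13.7 mm, 20 N, no side load). Turning 30° and reading the torque.

```bash
cat > r.py <<'E'
from h import *
o=get_obs(); print('yaw',round(o['tool_rot'][2],2),'turned',round(154.45-o['tool_rot'][2],2),'tau',np.round(o['wrist_torque'],3),'F',np.round(o['force'],2),o['grip_width'].round(4),o['qpos'].round(1))
E
python3 -m creep '[{"wx":0,"wy":0,"wz":3,"tx":0,"ty":0,"tz":0,"gripper":-1},{"wx":0,"wy":0,"wz":8,"tx":0,"ty":0,"tz":0,"gripper":-1},{"wx":0,"wy":0,"wz":13,"tx":0,"ty":0,"tz":0,"gripper":-1},{"wx":0,"wy":0,"wz":17,"tx":0,"ty":0,"tz":0,"gripper":-1},{"wx":0,"wy":0,"wz":20,"tx":0,"ty":0,"tz":0,"gripper":-1}]'; python3 r.py
python3 -m creep '[{"wx":0,"wy":0,"wz":4,"tx":0,"ty":0,"tz":0,"gripper":-1},{"wx":0,"wy":0,"wz":8,"tx":0,"ty":0,"tz":0,"gripper":-1},{"wx":0,"wy":0,"wz":12,"tx":0,"ty":0,"tz":0,"gripper":-1},{"wx":0,"wy":0,"wz":16,"tx":0,"ty":0,"tz":0,"gripper":-1},{"wx":0,"wy":0,"wz":20,"tx":0,"ty":0,"tz":0,"gripper":-1}]' | grep grasp; python3 r.py
```

```text
time_s: 4.93
tool_pos: [0.4798, 0.0023, 0.0745]
tool_rot: [180.0, 0.0, 134.3]
force: [0.6, 1.0, -0.5]
grip_width: 0.0138
grasp_force: 20.0
grasp_force: 20.0Traceback (most recent call last):
  File "r.py", line 2, in <module>
    o=get_obs(); print('yaw',round(o['tool_rot'][2],2),'turned',round(154.45-o['tool_rot'][2],2),'tau',np.round(o['wrist_torque'],3),'F',np.round(o['force'],2),o['grip_width'].round(4),o['qpos'].round(1))
                                                                                                                                                                ^^^^^^^^^^^^^^^^^^^^^
AttributeError: 'float' object has no attribute 'round'
Traceback (most recent call last):
  File "r.py", line 2, in <module>
    o=get_obs(); print('yaw',round(o['tool_rot'][2],2),'turned',round(154.45-o['tool_rot'][2],2),'tau',np.round(o['wrist_torque'],3),'F',np.round(o['force'],2),o['grip_width'].round(4),o['qpos'].round(1))
                                                                                                                                                                ^^^^^^^^^^^^^^^^^^^^^
AttributeError: 'float' object has no attribute 'round'
```

```bash
sed -i "s/o\['grip_width'\].round(4)/round(o['grip_width'],4)/" r.py; python3 r.py
python3 - <<'E'
from h import *
snap('side','side2.png',(300,170,400,260),6); snap('top','top2.png',(325,180,415,270),6)
E
python3 r.py
```

```text
yaw 114.28 turned 40.17 tau [ 0.169 -0.527  0.102] F [ 1.1   1.6  -1.81] 0.0136 [ 34.1   8.1 -39.5 115.4   6.   58.4  16. ]
yaw 114.46 turned 39.99 tau [ 0.288 -0.584  0.   ] F [ 1.79  1.2  -1.04] 0.0141 [ 34.1   8.1 -39.5 115.4   6.   58.4  16.2]
```

View pics/side2.png

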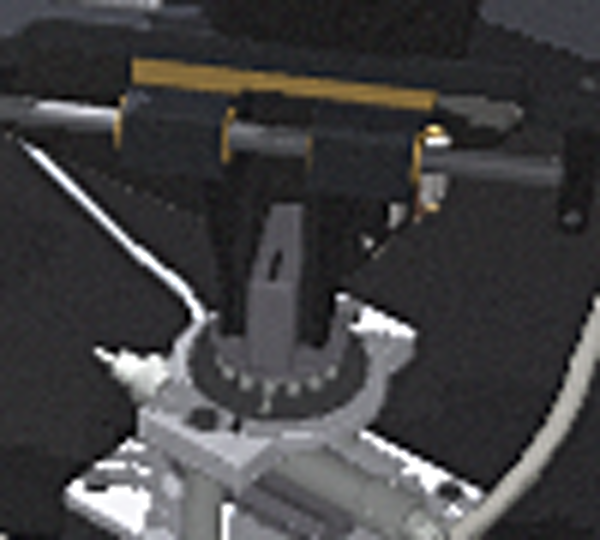

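The collar's white line, at crop (267,400), is just short of the boss line at (237,425), so roughly 10° remain. I'll go on in small steps, watching the torque.

```bash

python3 -m creep '[{"wx":0,"wy":0,"wz":2,"tx":0,"ty":0,"tz":0,"gripper":-1},{"wx":0,"wy":0,"wz":4,"tx":0,"ty":0,"tz":0,"gripper":-1}]' >/dev/null; python3 r.py
python3 -m creep '[{"wx":0,"wy":0,"wz":1.5,"tx":0,"ty":0,"tz":0,"gripper":-1},{"wx":0,"wy":0,"wz":3,"tx":0,"ty":0,"tz":0,"gripper":-1}]' >/dev/null; python3 r.py
python3 -m creep '[{"wx":0,"wy":0,"wz":1.5,"tx":0,"ty":0,"tz":0,"gripper":-1},{"wx":0,"wy":0,"wz":3,"tx":0,"ty":0,"tz":0,"gripper":-1}]' >/dev/null; python3 r.py
python3 -m creep '[{"wx":0,"wy":0,"wz":1.5,"tx":0,"ty":0,"tz":0,"gripper":-1},{"wx":0,"wy":0,"wz":3,"tx":0,"ty":0,"tz":0,"gripper":-1}]' >/dev/null; python3 r.py
python3 -m creep '[{"wx":0,"wy":0,"wz":0,"tx":0,"ty":0,"tz":0,"gripper":-1}]' >/dev/null; python3 r.py
python3 -m creep '[{"wx":0,"wy":0,"wz":0,"tx":0,"ty":0,"tz":0,"gripper":-1}]' >/dev/null; python3 r.py
```

```text
yaw 110.52 turned 43.93 tau [ 0.343 -0.654  0.122] F [ 2.38  0.49 -2.22] 0.0137 [ 33.8   8.1 -39.2 115.4   5.9  58.4  12.3]
yaw 107.53 turned 46.92 tau [ 0.33  -0.693  0.083] F [ 2.58  1.92 -2.66] 0.0139 [ 33.5   8.  -38.9 115.4   5.9  58.4   9.4]
yaw 104.54 turned 49.91 tau [ 0.359 -0.744  0.031] F [ 2.22  0.72 -3.29] 0.0136 [ 33.3   8.  -38.6 115.4   5.8  58.3   6.4]
yaw 101.53 turned 52.92 tau [ 0.234 -0.739  0.101] F [ 3.31  0.79 -2.81] 0.0137 [ 33.1   8.  -38.4 115.4   5.8  58.3   3.5]
yaw 101.55 turned 52.9 tau [ 0.395 -0.891  0.057] F [ 3.63  1.44 -3.7 ] 0.0138 [ 33.    8.  -38.4 115.4   5.8  58.3   3.5]
yaw 101.59 turned 52.86 tau [ 0.481 -1.01   0.043] F [ 4.34  2.13 -4.41] 0.0141 [ 33.1   8.  -38.4 115.4   5.8  58.3   3.5]
```

```bash

python3 -m creep '[{"wx":0,"wy":0,"wz":1,"tx":0,"ty":0,"tz":0,"gripper":-1}]' >/dev/null; python3 r.py
python3 -m creep '[{"wx":0,"wy":0,"wz":1,"tx":0,"ty":0,"tz":0,"gripper":-1}]' >/dev/null; python3 r.py
python3 -m creep '[{"wx":0,"wy":0,"wz":1,"tx":0,"ty":0,"tz":0,"gripper":-1}]' >/dev/null; python3 r.py
python3 -m creep '[{"wx":0,"wy":0,"wz":1,"tx":0,"ty":0,"tz":0,"gripper":-1}]' >/dev/null; python3 r.py
python3 -m creep '[{"wx":0,"wy":0,"wz":1,"tx":0,"ty":0,"tz":0,"gripper":-1}]' >/dev/null; python3 r.py
python3 -c "
from h import *
snap('side','side3.png',(310,190,390,250),8)"
```

```text
yaw 100.52 turned 53.93 tau [ 0.509 -1.236  0.202] F [ 5.06  2.16 -5.74] 0.0141 [ 33.    8.  -38.3 115.4   5.7  58.3   2.5]
yaw 99.45 turned 55.0 tau [ 0.536 -1.29   0.199] F [ 4.91  2.3  -5.43] 0.0136 [ 32.9   8.  -38.2 115.4   5.7  58.3   1.4]
yaw 98.46 turned 55.99 tau [ 0.579 -1.271  0.314] F [ 5.19  2.47 -5.55] 0.0138 [ 32.8   7.9 -38.1 115.4   5.7  58.3   0.4]
yaw 97.45 turned 57.0 tau [ 0.59  -1.253  0.223] F [ 5.2   2.61 -4.88] 0.014 [ 32.7   7.9 -38.  115.4   5.7  58.3  -0.6]
yaw 96.46 turned 57.99 tau [ 0.517 -1.305  0.327] F [ 5.06  1.84 -4.5 ] 0.0139 [ 32.6   7.9 -37.9 115.4   5.7  58.3  -1.6]
```

View pics/side3.png

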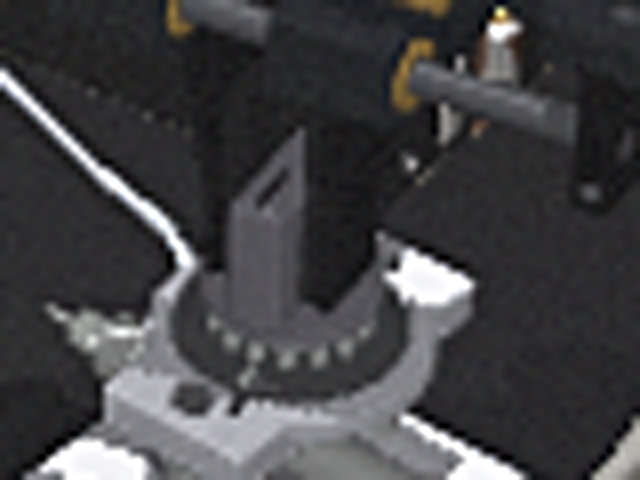

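The collar line at (247,375) now meets the boss line at (237,400), so the screw is home and the torque has gone up. The crest is expected near 63–65°. Continuing in 1.5° steps.

```bash

python3 -m creep '[{"wx":0,"wy":0,"wz":1.5,"tx":0,"ty":0,"tz":0,"gripper":-1}]' >/dev/null; python3 r.py
python3 -m creep '[{"wx":0,"wy":0,"wz":1.5,"tx":0,"ty":0,"tz":0,"gripper":-1}]' >/dev/null; python3 r.py
python3 -m creep '[{"wx":0,"wy":0,"wz":1.5,"tx":0,"ty":0,"tz":0,"gripper":-1}]' >/dev/null; python3 r.py
python3 -m creep '[{"wx":0,"wy":0,"wz":1.5,"tx":0,"ty":0,"tz":0,"gripper":-1}]' >/dev/null; python3 r.py
python3 -m creep '[{"wx":0,"wy":0,"wz":1.5,"tx":0,"ty":0,"tz":0,"gripper":-1}]' >/dev/null; python3 r.py
```

```text
yaw 95.0 turned 59.45 tau [ 0.544 -1.301  0.071] F [ 4.19  2.57 -5.9 ] 0.0138 [ 32.5   7.9 -37.8 115.4   5.7  58.3  -3. ]
yaw 93.43 turned 61.02 tau [ 0.492 -1.202  0.092] F [ 5.07  1.94 -6.53] 0.0138 [ 32.4   7.9 -37.7 115.4   5.6  58.3  -4.5]
yaw 91.9 turned 62.55 tau [ 0.498 -1.32   0.034] F [ 5.4   2.08 -6.42] 0.0138 [ 32.3   7.9 -37.6 115.5   5.6  58.3  -6. ]
yaw 90.39 turned 64.06 tau [ 0.632 -1.329  0.069] F [ 5.09  3.24 -4.71] 0.0141 [ 32.2   7.9 -37.4 115.5   5.6  58.3  -7.5]
yaw 88.89 turned 65.56 tau [ 0.597 -1.416  0.045] F [ 5.51  1.68 -6.64] 0.0136 [ 32.1   7.8 -37.3 115.5   5.5  58.3  -9. ]
```

The torque dropped sharply at about 59°, which is the click. I'll stop and check the lines before releasing.

```bash
python3 -c "
from h import *
snap('side','side4.png',(310,190,390,250),8)"; python3 r.py
```

```text
yaw 88.81 turned 65.64 tau [ 0.569 -1.425 -0.007] F [ 6.18  2.1  -4.22] 0.014 [ 32.    7.8 -37.3 115.5   5.5  58.3  -9.1]
```

View pics/side4.png

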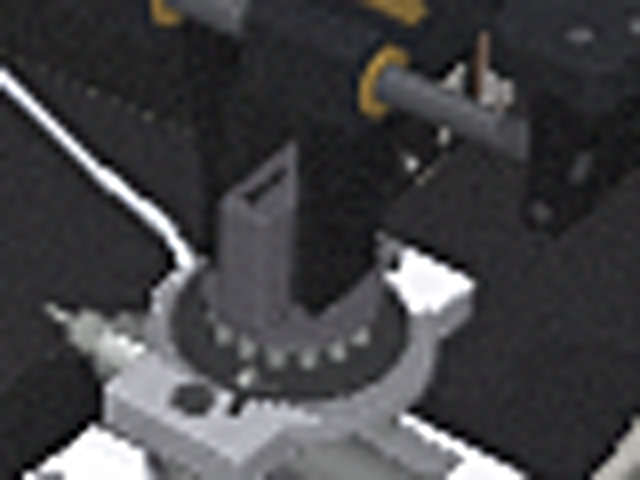

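The collar is still at home, at (245,377). The torque is now about zero, meaning we're right at the crest and not clearly past it. I'll go further in small steps and expect negative torque, meaning the ratchet is pulling ahead. Whichever home estimate holds, 73° is well short of a second click.

```bash

python3 -m creep '[{"wx":0,"wy":0,"wz":1.5,"tx":0,"ty":0,"tz":0,"gripper":-1}]' >/dev/null; python3 r.py
python3 -m creep '[{"wx":0,"wy":0,"wz":1.5,"tx":0,"ty":0,"tz":0,"gripper":-1}]' >/dev/null; python3 r.py
python3 -m creep '[{"wx":0,"wy":0,"wz":1.5,"tx":0,"ty":0,"tz":0,"gripper":-1}]' >/dev/null; python3 r.py
python3 -m creep '[{"wx":0,"wy":0,"wz":1.5,"tx":0,"ty":0,"tz":0,"gripper":-1}]' >/dev/null; python3 r.py
python3 -m creep '[{"wx":0,"wy":0,"wz":1.5,"tx":0,"ty":0,"tz":0,"gripper":-1}]' >/dev/null; python3 r.py
python3 -c "
from h import *
snap('side','side5.png',(310,190,390,250),8)"; python3 r.py
```

```text
yaw 87.44 turned 67.01 tau [ 0.434 -1.519  0.028] F [ 6.05  2.7  -8.41] 0.0139 [ 31.9   7.8 -37.2 115.5   5.5  58.3 -10.4]
yaw 85.89 turned 68.56 tau [ 0.62  -1.201 -0.066] F [ 5.29  2.72 -5.41] 0.0137 [ 31.8   7.8 -37.  115.5   5.5  58.3 -12. ]
yaw 84.37 turned 70.08 tau [ 0.658 -1.366 -0.042] F [ 5.48  3.3  -4.51] 0.0136 [ 31.7   7.8 -36.9 115.5   5.4  58.3 -13.5]
yaw 82.87 turned 71.58 tau [ 0.429 -1.462 -0.062] F [ 5.68  2.12 -7.72] 0.0139 [ 31.6   7.8 -36.8 115.5   5.4  58.3 -14.9]
yaw 81.36 turned 73.09 tau [ 0.617 -1.262 -0.059] F [ 5.94  3.51 -4.08] 0.014 [ 31.5   7.8 -36.7 115.5   5.4  58.3 -16.4]
yaw 81.28 turned 73.17 tau [ 0.655 -1.284 -0.049] F [ 5.78  1.65 -5.38] 0.0137 [ 31.5   7.8 -36.7 115.5   5.4  58.3 -16.5]
```

View pics/side5.png

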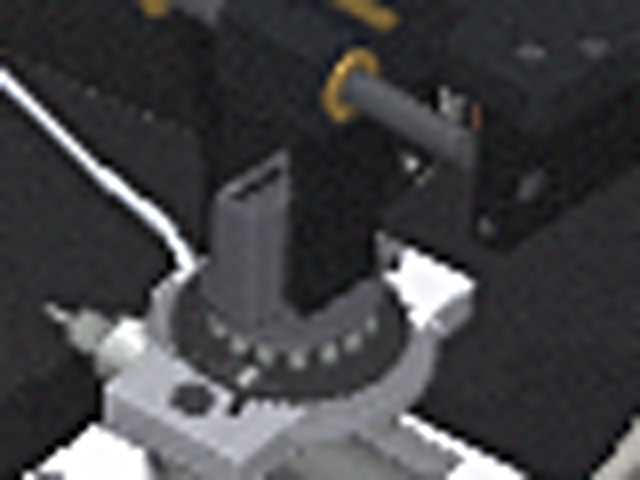

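The torque has gone negative, about −0.05, so we're over the crest and being drawn toward the notch, with the collar still at home. I'll add 2° and let go.

```bash

python3 -m creep '[{"wx":0,"wy":0,"wz":1,"tx":0,"ty":0,"tz":0,"gripper":-1},{"wx":0,"wy":0,"wz":2,"tx":0,"ty":0,"tz":0,"gripper":-1},{"wx":0,"wy":0,"wz":2,"tx":0,"ty":0,"tz":0,"gripper":-1}]' >/dev/null; python3 r.py
python3 -m creep '[{"wx":0,"wy":0,"wz":0,"tx":0,"ty":0,"tz":0,"gripper":0},{"wx":0,"wy":0,"wz":0,"tx":0,"ty":0,"tz":0,"gripper":0.5},{"wx":0,"wy":0,"wz":0,"tx":0,"ty":0,"tz":0,"gripper":0.5},{"wx":0,"wy":0,"wz":0,"tx":0,"ty":0,"tz":0,"gripper":0.5},{"wx":0,"wy":0,"wz":0,"tx":0,"ty":0,"tz":0,"gripper":0.5}]' >/dev/null; python3 r.py
python3 -m creep '[{"wx":0,"wy":0,"wz":0,"tx":0,"ty":0,"tz":0,"gripper":0.5},{"wx":0,"wy":0,"wz":0,"tx":0,"ty":0,"tz":0,"gripper":0.5},{"wx":0,"wy":0,"wz":0,"tx":0,"ty":0,"tz":0,"gripper":0.5},{"wx":0,"wy":0,"wz":0,"tx":0,"ty":0,"tz":0,"gripper":0.5},{"wx":0,"wy":0,"wz":0,"tx":0,"ty":0,"tz":0,"gripper":0.5}]' >/dev/null; python3 r.py
```

```text
yaw 79.42 turned 75.03 tau [ 0.572 -1.424  0.018] F [ 5.97  3.38 -6.32] 0.014 [ 31.3   7.8 -36.5 115.5   5.4  58.2 -18.3]
yaw 79.43 turned 75.02 tau [-0.025 -0.128 -0.018] F [-0.16 -0.23 -0.76] 0.0394 [ 31.3   7.7 -36.5 115.5   5.4  58.4 -18.3]
yaw 79.44 turned 75.01 tau [-0.001 -0.115 -0.006] F [ 0.19 -0.26  0.37] 0.0641 [ 31.3   7.7 -36.5 115.5   5.4  58.4 -18.3]
```

Now lift clear and check the bar's angle.

```bash

python3 -m creep '[{"wx":0,"wy":0,"wz":0,"tx":0,"ty":0,"tz":-15,"gripper":0.5},{"wx":0,"wy":0,"wz":0,"tx":0,"ty":0,"tz":-40,"gripper":0.5},{"wx":0,"wy":0,"wz":0,"tx":0,"ty":0,"tz":-80,"gripper":0.5},{"wx":0,"wy":0,"wz":0,"tx":0,"ty":0,"tz":-120,"gripper":0.5},{"wx":0,"wy":0,"wz":0,"tx":0,"ty":0,"tz":-150,"gripper":0.5}]'; python3 -m creep '[{"wx":0,"wy":0,"wz":0,"tx":0,"ty":0,"tz":0,"gripper":0.5},{"wx":0,"wy":0,"wz":0,"tx":0,"ty":0,"tz":0,"gripper":0.5},{"wx":0,"wy":0,"wz":0,"tx":0,"ty":0,"tz":0,"gripper":0.5}]' >/dev/null
python3 - <<'E'
from h import *
p,d=snap('side','side6.png',(310,180,390,250),8)
f,cx,cy,R,t=cam('side')
v,u=np.mgrid[0:480,0:640]; W=(np.stack([(u-cx)/f*d,(v-cy)/f*d,d],-1)-t)@R
m=(d>0)&(W[...,2]>.099)&(W[...,2]<.106)&(np.hypot(W[...,0]-.48,W[...,1]-.002)<.035)
c,s,a=cv2.minAreaRect((W[m][:,:2]*1000).astype(np.float32)); b=cv2.boxPoints((c,s,a)); print(m.sum(),c,s,a,b.round(1))
E
python3 r.py
```

```text
time_s: 9.18
tool_pos: [0.4801, 0.0022, 0.2277]
tool_rot: [179.8, 0.0, 79.5]
force: [1.0, -0.1, 0.6]
grip_width: 0.065
grasp_force: 0.0
79 (478.8307189941406, 4.344297409057617) (38.888328552246094, 13.574910163879395) 80.71588134765625 [[469.  -13.8]
 [482.4 -15.9]
 [488.7  22.4]
 [475.3  24.6]]
yaw 79.45 turned 75.0 tau [ 0.013 -0.052  0.003] F [-0.06 -0.36 -0.51] 0.0654 [ 33.5  -1.4 -36.  105.3  -0.9  76.  -12.8]
```

View pics/side6.png

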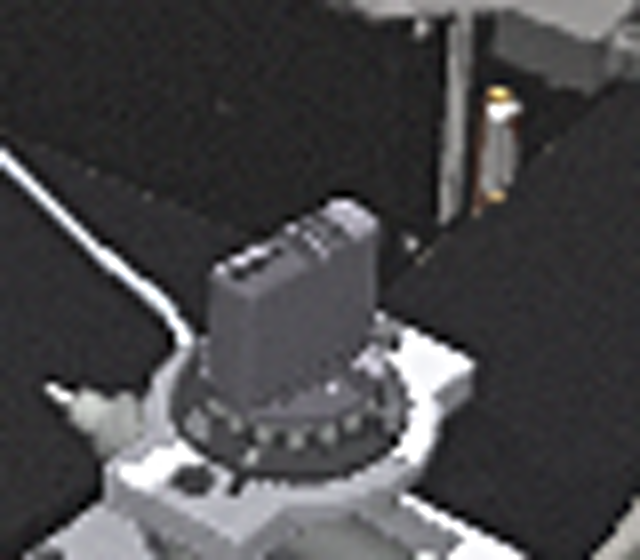

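After release the bar stayed at about 80°, one notch (about 24°) past home. The collar line at (250,455) still meets the boss line at (237,480), and the gripper is clear.

```bash
python3 -c "
from cell import env
print(env.sign_off())"
```

```text
the job is handed in; nothing more can be done
None
```

I turned the loaded holder's knob clockwise to home and through one click. I then let go and backed the arm clear; the spare knob was never touched, and the job was handed in at about 9.5 s of the 38 s.

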